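# Hold the magnifier over the pink culture dish

## Task

Pick up the hand magnifier, lift it clear above the test tubes in the rack and hold it over the pink culture dish on the light pad so that the colonies can be viewed: lens level and centred on the dish, about 3 cm above its cover, handle pointing to the front edge of the light pad (the long edge nearest the robot), square to it. Do not let the magnifier touch the dishes, and leave the dishes, the tube rack and the small brown and the red bottle behind it where they stand. Finish while still holding the magnifier there, steady in the air.

Things in the scene. Friction and masses are not known exactly. Their poses are not given: they have to be found in the camera images.
- magnifier: hand magnifier lying flat on the worktop, loose, about 0.09 kg (varies): round clear lens in a dark steel frame 76 mm across and 10 mm thick, and a straight blue handle. Origin: centre of the lens, on its underside; z is up out of the lens, +x points from the handle to the lens, so the handle runs along -x: it begins 45 mm and ends 139 mm from the lens centre, is 22 mm wide (y) and 18 mm tall (z 0 to 18 mm). It balances about 70 mm from the lens centre
- lens (a point): the magnifier's lens centre on the underside (same point and axes as the magnifier's origin)
- handle (a point): point inside the magnifier's blue handle to grasp it at: 80 mm from the lens centre (-x), 9 mm above the underside; axes as the magnifier's. Pinch across y, 22 mm wide
- light_pad: flat grey viewing pad with a white luminous top, 116 x 184 x 16 mm, fixed on the worktop; origin under its centre, z up, +x points from its front long edge (with a small black button) to its back long edge, y along the long edges. The two dishes stand on it side by side
- petri_0: the culture dish with PINK medium, round, 60 mm across, 14 mm high with its cover, loose, standing on the light pad (either place); origin at the centre of its underside, z up, its x, y directions mean nothing
- petri_1: the other culture dish, with pale cream medium, same size, loose, beside the pink one (centres 86 mm apart); origin at the centre of its underside
- tube_rack: white rack with colour-capped tubes, 62 mm wide (its x), 180 mm long (its y), 98 mm high over the caps, loose; stands lengthwise away from the robot, between the magnifier and the light pad; origin at the centre of its underside
- immersion_oil: small brown bottle with black cap, 26 mm across, 60 mm high, loose bystander behind the rack; origin at the centre of its underside
- stain_safranin: red dropper bottle, 37 mm across, 106 mm high, loose bystander behind the rack; origin at the centre of its underside

How it is judged:
On the way:
1. the magnifier is lifted until its lens is higher than the tube caps (height (world z) of lens above 0.102 m), for 0.1 s.
At the end, for the whole second after the job is handed in: Fingers hold the magnifier still in the air, touching nothing else: lens within 12 mm of the pink dish's centre, 15 to 48 mm above its cover, level to 0.15 rad, handle to the pad's front, square to 0.22 rad. Dishes moved under 12 mm, rack 15 mm (upright), two bottles 20 mm (horizontal distance between lens and petri_0 below 0.012 m and z of lens in the frame of petri_0 between 0.029 and 0.062 m and angle between lens's own z axis and vertical below 0.15 rad and angle between the x axis of magnifier and the x axis of light_pad, either way round below 0.22 rad and x of handle in the frame of light_pad below -0.04 m and contact force between the fingers and magnifier above 1 N and linear speed of magnifier below 0.02 m/s and angular speed of magnifier below 0.15 rad/s and contact force between magnifier and petri_0 below 0.05 N and contact force between magnifier and petri_1 below 0.05 N and contact force between magnifier and light_pad below 0.05 N and contact force between magnifier and tube_rack below 0.05 N and distance of each of petri_0, petri_1 from where it was at the start of the episode below 0.012 m and distance of tube_rack from where it was at the start of the episode below 0.015 m and distance of each of immersion_oil, stain_safranin from where it was at the start of the episode below 0.02 m and angle between tube_rack's own z axis and vertical below 0.1 rad); the arm keeps its last pose, push and grip.
It fails at once if the magnifier touches a dish (contact force between magnifier and petri_0 above 0.3 N or contact force between magnifier and petri_1 above 0.3 N).
It fails at once if a dish is moved more than 12 mm (distance of any of petri_0, petri_1 from where it was at the start of the episode above 0.012 m).
It fails at once if the tube rack is moved more than 15 mm (distance of tube_rack from where it was at the start of the episode above 0.015 m).
It fails at once if the brown or the red bottle behind the rack is moved more than 20 mm (distance of any of immersion_oil, stain_safranin from where it was at the start of the episode above 0.02 m).
It also fails if it takes over 43 s, if anything falls off the work surface, if the arm or the gripper's body presses on something with over 40 N, if the wrist force passes 120 N, or if a joint passes its speed limit or range.

## Robot

A 7-joint arm with a two-finger parallel gripper is mounted at the origin on a cart in front of the work surface, level with it; the furniture and walls round the work are solid. World frame = base frame: x ahead of the robot, y to its left, z up, the work surface at z = 0. Lengths are in m, angles in rad, forces in N, time in s.
With the tool pointing down it reaches from about 0.4 to 0.85 m from the base axis. Payload 4.5 kg.
Tool frame: the origin (TCP) lies on the centre line of the jaws, within the pads' length; the fingertips stand 22 mm ahead of it and the grasp point (between the pads) lies 3 mm ahead of it; z points along the fingers, y is the direction in which the jaws open and shut (so a half turn about z gives the same grasp; the last joint's range is limited). The gripper opens to 85 mm and grips with 20 to 120 N. Pads are 22 mm wide; open, the fingers measure 114 mm over their backs; the gripper's body (76 mm by 85 mm) begins 54 mm behind the grasp point. The pads swing forward as they close: fully open they stand 13 mm farther back than shut.
Start: joints at [1.178, 0.689, -0.195, 1.565, 0.157, 0.902, -0.215], TCP at [0.259, -0.569, 0.253] pointing down, gripper open.
Joint ranges: [-3.01, 3.01], [-0.46, 2.08], [-1.47, 1.51], [0.13, 2.56], [-1, 4.14], [0.04, 2.09], [-2.66, 2.66]. Speed limits (rad/s): [2.57, 2.57, 3.14, 3.14, 3.14, 3.14, 3.14].

## Interface

Orientations are given as a unit quaternion [w, x, y, z].
In Python, from station import state, grab_frame, camera_model, job_done, silhouettes gives the robot as it stands. The module is installed in compiled form; this text tells all that it offers.
- The arm moves only by the tool arm_command, never from a script. Its argument "plan" is one flat list of numbers, 6 for each row, row after row: the shift along the tool's x, y, z in m, then the turn, a rotation vector about the tool's x, y, z in rad. A call has 1 to 5 rows; each row is the pose to reach, as a shift and turn from the pose commanded when the call began, along the tool's axes at that moment; what a row does not reach only later rows make up. A row lasts 1/10 s, in which the tool goes at most 50 mm and 8.59 degrees, less where a joint would pass 70% of its speed; a pose out of reach is approached as far as the arm can. A call with a gripper value outside its range is refused whole. "jaw" is the finger opening in m, from 0 to 0.0854, set as the call begins (left out, the last holds). The fingers move at their own pace and stop on an object; "grip_force" is the grip in N (left out, the last holds). Time passes only in rows, so rows that repeat a pose let the fingers close. It gives the time, the measured TCP pose, the force and the opening at its end, in the units of the state.
- state(): the state, without advancing time (a new reading comes with each control period).
- grab_frame(name): name is "scene" or "top"; returns (picture, depth): 480x640x3 uint8, blue, green, red; 480x640 float32, m along the optical axis (not along the pixel's ray), 0 where there is no reading.
- camera_model(name): a dict with "fov_y" (degrees; the focal length in pixels is half the picture's height over the tangent of half this angle, whatever the lens; pixels are square), "cx", "cy" (the principal point, pixels), "camera_from_world" (4x4, takes a point from world to camera coordinates). Camera axes: x right, y down, z forward; pixel columns grow to the right and rows downward; lengths in m; the calibration is good to about 2 mm. A picture is of the moment at which its call begins. camera_model takes no time and is no camera call.
- job_done(): hands the job in, once; it reports no verdict.
Trained networks look in the newest picture that a camera, given by its name, has taken for a name from the list of things; names that differ only in an ending like _2 or _b are one class to them, and where a whole thing is asked for, a point or a joint stands for the part that bears it (a point fixed in the world has none). Each returns a list of dicts, best first, with "conf" (0 to 1); they miss things now and then, are a little off and sometimes report something else, mostly with a low value. They report only what shows in the picture. A call takes as long as a camera call.
- silhouettes(camera, target): "region" (480x640 bool, what is visible of it) and "position" ([column, row] in pixels, amid what is visible of it).
The state is a dict: "time_s": time; "qpos": joint angles; "dq": joint speeds; "joint_efforts": joint torques, N m; "tcp_pos": TCP position; "tcp_rot": TCP orientation; "ft_force": force on the tool from outside, world axes, zero at the start; "torque": the same for the moment, N m; "gripper_width": opening from 0.0 (shut) to 1.0 (fully open).
Only numpy, scipy, OpenCV 4.12 (cv2) and the standard library are available. Lean on these libraries where they do the work, as an engineer would, in place of code of your own. Each camera call takes 0.05 s, during which the arm holds its last target.

## Working session

There is one attempt and no reset: what is moved stays moved. The work goes in short steps, Python scripts to look and compute and a tool call to move; the robot and the scene stay as the last step left them, time stands still between calls to the robot, and variables do not carry over. Pictures are saved under pics/ and viewed, and the job is handed in when it is done.

Besides the shell and the picture viewer there is one more tool, called after "Call:" by a JSON object that holds its "op" and its "data". arm_command: Moves the arm, as the interface text tells. Its arguments: {"type":"object","properties":{"plan":{"type":"array"},"jaw":{"type":"number"},"grip_force":{"type":"number"}},"required":["plan"]}

```bash
mkdir -p pics; cat > h.py <<'E'
import numpy as np, cv2
from station import state, grab_frame, camera_model, job_done, silhouettes
def cam(n):
    m=camera_model(n); f=240/np.tan(np.radians(m['fov_y'])/2); return f,m['cx'],m['cy'],np.array(m['camera_from_world'])
def world(n,uv,d):
    f,cx,cy,T=cam(n); uv=np.atleast_2d(uv).astype(float); d=np.atleast_1d(d)
    p=np.c_[(uv[:,0]-cx)/f*d,(uv[:,1]-cy)/f*d,d,np.ones(len(d))]
    return (np.linalg.inv(T)@p.T).T[:,:3]
def cloud(n,region,depth):
    v,u=np.nonzero(region&(depth>0)); return world(n,np.c_[u,v],depth[v,u])
E
python3 - <<'E'
from h import *
np.set_printoptions(precision=4,suppress=True)
print(state())
for n in ['scene','top']:
    p,d=grab_frame(n); cv2.imwrite(f'pics/{n}0.png',p); np.save(f'{n}0.npy',d)
    print(n,cam(n))
    for t in ['magnifier','handle','light_pad','petri_0','petri_1','tube_rack','immersion_oil','stain_safranin']:
        for r in silhouettes(n,t)[:2]:
            c=cloud(n,r['region'],d)
            print(t,round(r['conf'],2),np.round(r['position']),r['region'].sum(),np.median(c,0) if len(c) else None, c.min(0) if len(c) else '',c.max(0) if len(c) else '')
            np.save(f'm_{n}_{t}.npy',r['region']) if not False else 0
E
```

```text
{'time_s': 0.0, 'qpos': array([ 1.1778,  0.69  , -0.1945,  1.5664,  0.1573,  0.9025, -0.2151]), 'dq': array([ 0.0002,  0.    , -0.0001,  0.0025,  0.0001,  0.0009,  0.0007]), 'joint_efforts': array([ -0.0003, -53.9601,  -1.2663, -15.854 ,   0.0092,   0.0095,
        -0.    ]), 'tcp_pos': array([ 0.2584, -0.5684,  0.2525]), 'tcp_rot': array([-0.0009,  0.9773,  0.2118, -0.0003]), 'ft_force': array([ 0.382 , -0.3212,  0.5138]), 'torque': array([ 0.0005, -0.0437,  0.0341]), 'gripper_width': 0.9973802376790115}
scene (np.float64(545.3324415837473), 320.1210001306276, 240.55518381530533, array([[-0.7521, -0.659 , -0.0075,  0.4286],
       [-0.3128,  0.367 , -0.8761,  0.2032],
       [ 0.5801, -0.6565, -0.4821,  0.8427],
       [ 0.    ,  0.    ,  0.    ,  1.    ]]))
magnifier 0.58 [410. 221.] 630 [ 0.5014 -0.2345  0.0097] [ 0.4164 -0.3033  0.0003] [ 0.5785 -0.0953  0.0944]
handle 0.65 [411. 215.] 602 [ 0.511  -0.2372  0.0097] [ 0.4179 -0.3183 -0.001 ] [ 0.5815 -0.1909  0.0216]
light_pad 0.93 [226. 320.] 3135 [0.5076 0.2949 0.0156] [ 0.4752  0.1781 -0.002 ] [0.6146 0.3741 0.0317]
petri_0 0.9
[... 1620 characters left out ...]
0.5365 0.2341 0.031 ] [0.5084 0.206  0.0114] [0.5657 0.2653 0.0379]
petri_1 0.69 [423. 263.] 1380 [ 0.5253 -0.2496  0.0103] [ 0.4176 -0.3019 -0.003 ] [ 0.5753 -0.1952  0.0237]
petri_1 0.64 [198. 250.] 642 [0.5365 0.2341 0.031 ] [0.5084 0.206  0.0114] [0.5657 0.2653 0.0379]
tube_rack 0.63 [315. 292.] 2641 [ 0.455  -0.02    0.0616] [ 0.4239 -0.1108 -0.001 ] [0.49   0.0693 0.1037]
immersion_oil 0.64 [308. 223.] 135 [ 0.594  -0.0044  0.0423] [ 0.5854 -0.0177 -0.0044] [0.6167 0.0085 0.0634]
stain_safranin 0.64 [270. 205.] 291 [0.629  0.0748 0.0667] [0.6186 0.0593 0.0059] [0.6513 0.0936 0.1086]
stain_safranin 0.39 [199. 250.] 595 [0.5376 0.2354 0.0312] [0.5111 0.206  0.0226] [0.5657 0.2653 0.0379]
```

View pics/top0.png

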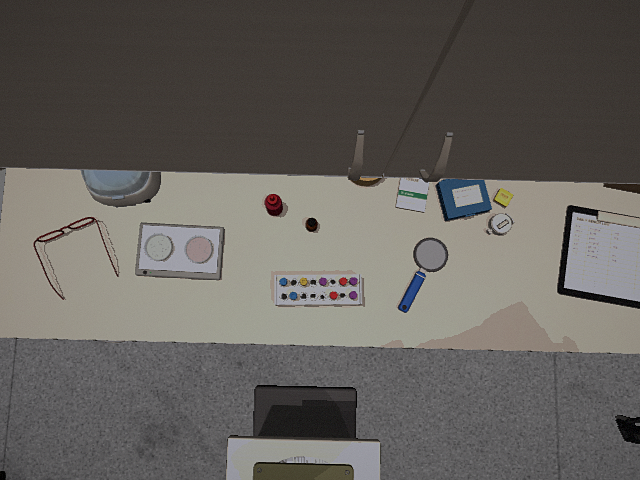

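View pics/scene0.png

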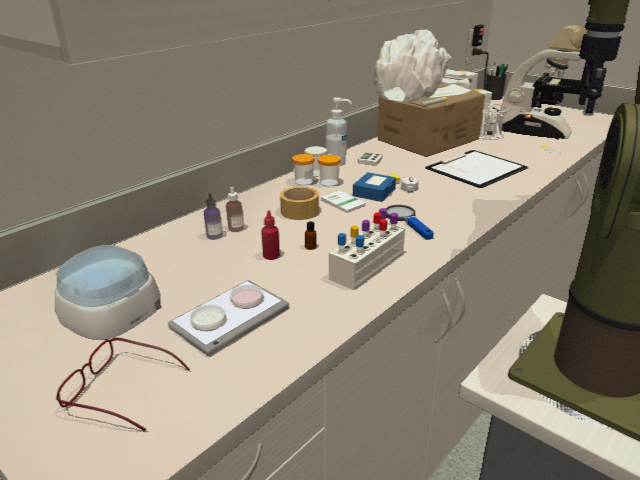

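```bash
cat > fit.py <<'E'
from h import *
np.set_printoptions(precision=4,suppress=True)
def rayz(n,uv,z):
    f,cx,cy,T=cam(n); uv=np.atleast_2d(uv).astype(float); R=T[:3,:3]; C=-R.T@T[:3,3]
    d=np.c_[(uv[:,0]-cx)/f,(uv[:,1]-cy)/f,np.ones(len(uv))]@R
    return C+d*((z-C[2])/d[:,2])[:,None]
if __name__=='__main__':
    p=cv2.imread('pics/top0.png'); d=np.load('top0.npy')
    hsv=cv2.cvtColor(p,cv2.COLOR_BGR2HSV)
    win=np.zeros(d.shape,bool); win[225:320,385:455]=1
    blue=win&(hsv[...,0]>100)&(hsv[...,0]<130)&(hsv[...,1]>130)
    v,u=np.nonzero(blue); W=rayz('top',np.c_[u,v],0.014)[:,:2]
    r=cv2.minAreaRect((W*1000).astype(np.float32)); print('handle rect',r, cv2.boxPoints(r))
    c=W.mean(0); _,_,V=np.linalg.svd(W-c); print('handle c,dir',c,V[0],np.degrees(np.arctan(V[0][1]/V[0][0])))
    # lens: dark region vs bright table
    m=win&(p.max(2)<190)&~blue; m[275:]=0
    n,l,s,cc=cv2.connectedComponentsWithStats(m.astype(np.uint8)); i=1+s[1:,4].argmax()
    cnt=max(cv2.findContours((l==i).astype(np.uint8),cv2.RETR_EXTERNAL,cv2.CHAIN_APPROX_NONE)[0],key=len)
    L=rayz('top',cnt[:,0,:],0.010)[:,:2]
    (x,y),rad=cv2.minEnclosingCircle((L*1000).astype(np.float32)); print('lens',x,y,rad, 'px',s[i])
    # pad
    reg=np.load('m_top_light_pad.npy')
    win=np.zeros(d.shape,bool); win[215:290,125:235]=1
    Z=np.full(d.shape,np.nan);vv,uu=np.indices(d.shape);
    Wc=world('top',np.c_[uu.ravel(),vv.ravel()],d.ravel()).reshape(480,640,3)
    pad=win&(Wc[...,2]>0.010)
    v,u=np.nonzero(pad); W=rayz('top',np.c_[u,v],0.016)[:,:2]
    r=cv2.minAreaRect((W*1000).astype(np.float32)); print('pad',r); print(cv2.boxPoints(r))
    v,u=np.nonzero(win&(hsv[...,2]>200)&(hsv[...,1]<20)); print(len(v))
    for nm,w in (('pink',slice(178,218)),('cream',slice(139,178))):
        q=np.zeros(d.shape,bool); q[230:270,w]=1
        q&=Wc[...,2]>0.024
        v,u=np.nonzero(q); W=rayz('top',np.c_[u,v],0.030)[:,:2]
        (x,y),rad=cv2.minEnclosingCircle((W*1000).astype(np.float32)); print(nm,x,y,rad,W.mean(0),np.median(Wc[q][:,2]),p[q].mean(0),len(v))
    s=d[60:175:20,300:480:40]; print(Wc[60:175:20,300:480:40])
    ds=np.load('scene0.npy')
    for reg,nm in ((slice(235,265),'pinkS'),):
        m=np.load('m_scene_petri_1.npy')
E
python3 fit.py; python3 -c "
import cv2;p=cv2.imread('pics/top0.png')
a=cv2.resize(p[215:290,125:235],None,fx=5,fy=5);cv2.imwrite('pics/padz.png',a)
a=cv2.resize(p[225:325,385:465],None,fx=5,fy=5);cv2.imwrite('pics/magz.png',a)"
```

```text
handle rect ((460.2734069824219, -223.68804931640625), (21.160747528076172, 92.82601928710938), 62.98164367675781) [[ 414.1195 -212.0294]
 [ 496.8145 -254.198 ]
 [ 506.4273 -235.3467]
 [ 423.7323 -193.1781]]
handle c,dir [ 0.4603 -0.2237] [-0.8887  0.4585] -27.291231199529086
lens 551.7510986328125 -241.87725830078125 93.50811004638672 px [ 385  225   70   50 3481]
pad ((534.669189453125, 279.6448669433594), (160.9488525390625, 230.166015625), 2.7254300117492676)
[[448.8136 390.7712]
 [459.758  160.8655]
 [620.5248 168.5186]
 [609.5804 398.4243]]
0
pink 536.740478515625 223.48851013183594 45.13249588012695 [0.5376 0.2356] 0.031245587531086416 [132.542  131.5483 143.4136] 631
cream 531.9654541015625 323.25811767578125 38.07624816894531 [0.5401 0.3216] 0.031080072133900627 [142.9475 144.9777 143.2576] 629
[[[ 0.5917  0.0096  0.7955]
  [ 0.5915 -0.022   0.7977]
  [ 0.5922 -0.0536  0.7981]
  [ 0.592  -0.0847  0.8003]
  [ 0.5915 -0.1155  0.803 ]]

 [[ 0.5911  0.0101  0.76  ]
  [ 0.5917 -0.0241  0.7609]
  [ 0.5913 -0.058   0.7638]
  [ 0.5915 -0.0917  0.7655]
  [ 0.5913 -0.125   0.7678]]

 [[ 0.5917  0.0106  0.7154]
  [ 0.5913 -0.0266  0.7189]
  [ 0.5917 -0.0636  0.7203]
  [ 0.5955 -0.102   0.7138]
  [ 0.5912 -0.1362  0.7263]]

 [[ 0.5915  0.0113  0.664 ]
  [ 0.5913 -0.0296  0.6676]
  [ 0.5915 -0.0701  0.67  ]
  [ 0.591  -0.1099  0.6743]
  [ 0.5921 -0.1503  0.6741]]

 [[ 0.5914  0.012   0.6012]
  [ 0.5912 -0.0332  0.6054]
  [ 0.5916 -0.0781  0.6081]
  [ 0.5918 -0.1226  0.6108]
  [ 0.592  -0.1666  0.6138]]

 [[ 0.5904  0.0129  0.5264]
  [ 0.5913 -0.0377  0.5278]
  [ 0.5908 -0.0877  0.5339]
  [ 0.5913 -0.1373  0.5369]
  [ 0.5917 -0.1866  0.54  ]]]
```

View pics/padz.png

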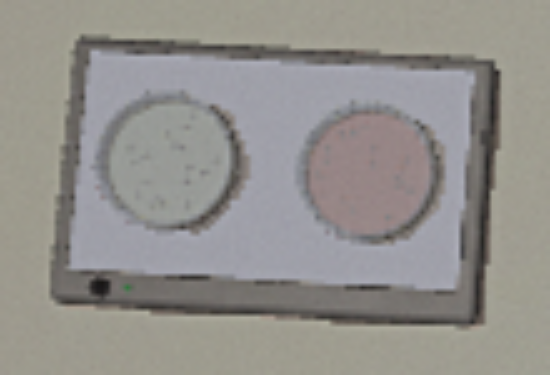

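View pics/magz.png

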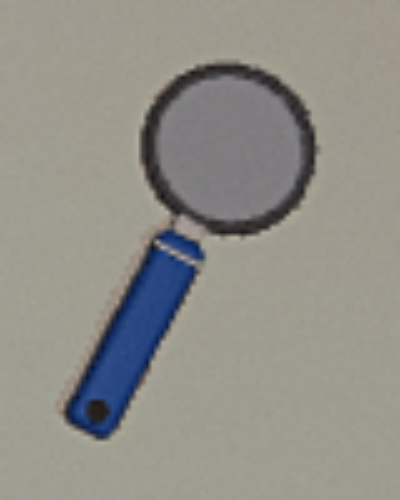

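```bash
cat > g.py <<'E'
from fit import *
from scipy.spatial.transform import Rotation as R
c=lambda a,b,o:(np.array(a)/5+np.array(o))
o=(125-.4,215-.4)
fl,fr,bl,br=[rayz('top',c(q,0,o),0.016)[0,:2] for q in ((55,300),(478,323),(80,40),(495,62))]
print(fl,fr,bl,br,np.linalg.norm(fl-fr),np.linalg.norm(bl-fl))
e=(fl-fr)+(bl-br); a=np.arctan2(-e[0],e[1]); print('pad yaw deg',np.degrees(a))  # y axis = (-sin,cos)
print('pad side yaw', np.degrees(np.arctan2(*( (bl-fl)+(br-fr))[::-1])))
print('pink',rayz('top',c((371,175),0,o),0.029),'cream',rayz('top',c((172,163),0,o),0.029))
print('lens',rayz('top',c((229,149),0,(384.6,224.6)),0.009))
# scene masks
d=np.load('scene0.npy')
for r in silhouettes('scene','petri_0')[:2]:
    C=cloud('scene',r['region'],d); C=C[(C[:,2]>.027)]
    print('scene dish',r['conf'],C[:,:2].mean(0),np.percentile(C,3,0),np.percentile(C,97,0))
s=state(); q=s['tcp_rot']; T=R.from_quat(np.roll(q,-1)); print('tool axes\n',T.as_matrix(),s['tcp_pos'],s['time_s'])
E
python3 g.py
```

```text
[0.4804 0.3684] [0.4752 0.1869] [0.5936 0.3656] [0.5887 0.1851] 0.18156232352193227 0.11330304918471425
pad yaw deg -1.5998273413648365
pad side yaw -1.1923015523900502
pink [[0.5362 0.2336 0.029 ]] cream [[0.5391 0.3187 0.029 ]]
lens [[ 0.5414 -0.2652  0.009 ]]
scene dish 0.9 [0.5369 0.2393] [0.5107 0.2135 0.0281] [0.5638 0.2647 0.0332]
scene dish 0.88 [0.5383 0.3255] [0.5137 0.2997 0.0281] [0.5645 0.3507 0.033 ]
tool axes
 [[ 0.9103  0.414   0.    ]
 [ 0.414  -0.9103 -0.0001]
 [ 0.      0.0001 -1.    ]] [ 0.2588 -0.569   0.2533] 0.95
```

Call:
{"op": "arm_command", "data": {"plan": [0.033,-0.022,0.013,0,0,0.09,0.067,-0.044,0.026,0,0,0.18,0.1,-0.067,0.04,0,0,0.27,0.134,-0.089,0.053,0,0,0.36,0.167,-0.111,0.066,0,0,0.45], "jaw": 0.0854, "grip_force": 60}}

```text
time_s: 1.45
tcp_pos: [0.3658, -0.3975, 0.1871]
tcp_rot: [0.0, 1.0, -0.014, 0.0]
ft_force: [0.5, 0.1, -0.1]
gripper_width: 0.998
```

```bash
cat > rem.py <<'E'
import sys
from h import *
from scipy.spatial.transform import Rotation as R
np.set_printoptions(precision=4,suppress=True)
# target x y z yawdeg(tool x axis)
x,y,z,yaw=map(float,sys.argv[1:5])
s=state(); T=R.from_quat(np.roll(s['tcp_rot'],-1)).as_matrix()
a=np.radians(yaw); G=np.array([[np.cos(a),np.sin(a),0],[np.sin(a),-np.cos(a),0],[0,0,-1]])
print('t',s['time_s'],'pos',s['tcp_pos'],'yaw',np.degrees(np.arctan2(T[1,0],T[0,0])),'zaxis',T[:,2],'q',s['qpos'],'F',s['ft_force'],'w',s['gripper_width'])
print('shift',T.T@(np.array([x,y,z])-s['tcp_pos']),'turn',R.from_matrix(T.T@G).as_rotvec())
E
python3 rem.py 0.471 -0.2295 0.12 -27.3
```

```text
t 1.45 pos [ 0.3658 -0.3975  0.1871] yaw -1.5491208979777302 zaxis [ 0.0009 -0.0005 -1.    ] q [ 0.7598  0.671  -0.0298  1.8945  0.0337  0.5755 -0.8896] F [ 0.4709  0.122  -0.1069] w 0.9980518084793603
shift [ 0.1006 -0.1708  0.0671] turn [ 0.0003 -0.001   0.4494]
```

Call:
{"op": "arm_command", "data": {"plan": [0.02,-0.034,0.013,0,0,0.09,0.04,-0.068,0.027,0,0,0.18,0.06,-0.102,0.04,0,0,0.27,0.08,-0.137,0.054,0,0,0.36,0.1,-0.171,0.067,0,0,0.449]}}

```text
time_s: 1.95
tcp_pos: [0.4698, -0.2287, 0.1199]
tcp_rot: [0.0, 0.972, -0.236, 0.0]
ft_force: [0.5, -0.2, -0.1]
gripper_width: 0.998
```

```bash
python3 rem.py 0.471 -0.2295 0.025 -27.3; python3 - <<'E'
from fit import *
p,d=grab_frame('scene'); cv2.imwrite('pics/s1.png',cv2.resize(p[150:300,340:500],None,fx=4,fy=4))
p,d=grab_frame('top'); cv2.imwrite('pics/t1.png',cv2.resize(p[200:350,340:500],None,fx=4,fy=4))
p=cv2.imread('pics/scene0.png');hsv=cv2.cvtColor(p,cv2.COLOR_BGR2HSV)
w=np.zeros((480,640),bool);w[210:245,402:440]=1
b=w&(hsv[...,0]>100)&(hsv[...,0]<130)&(hsv[...,1]>130)
v,u=np.nonzero(b);W=rayz('scene',np.c_[u,v],0.012)[:,:2];print(len(v),W.mean(0),cv2.minAreaRect((W*1000).astype(np.float32)))
E
```

```text
t 1.95 pos [ 0.4698 -0.2287  0.1199] yaw -27.249117285970353 zaxis [ 0.0007 -0.0003 -1.    ] q [ 0.295   0.7759  0.1158  1.9946 -0.2187  0.3819 -1.4653] F [ 0.4545 -0.2231 -0.0539] w 0.9980928886588655
shift [0.0013 0.0002 0.0949] turn [-0.     -0.0007  0.0009]
263 [ 0.4577 -0.2168] ((461.5722351074219, -219.16024780273438), (31.59773063659668, 112.63628387451172), 62.359989166259766)
```

View pics/s1.png

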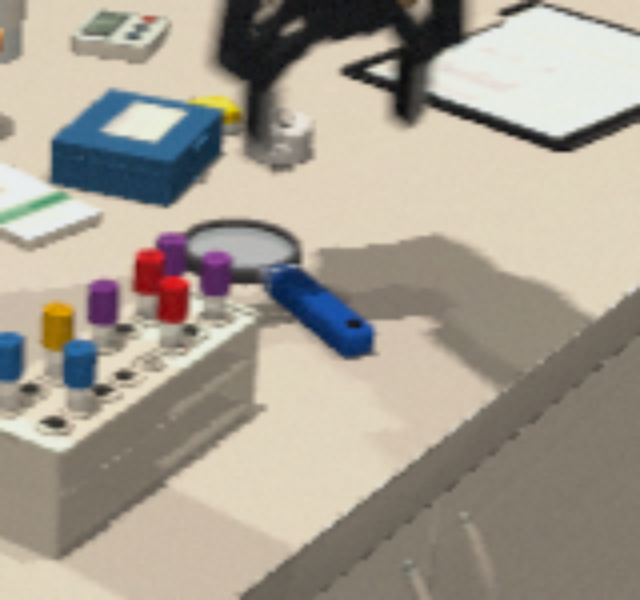

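View pics/t1.png

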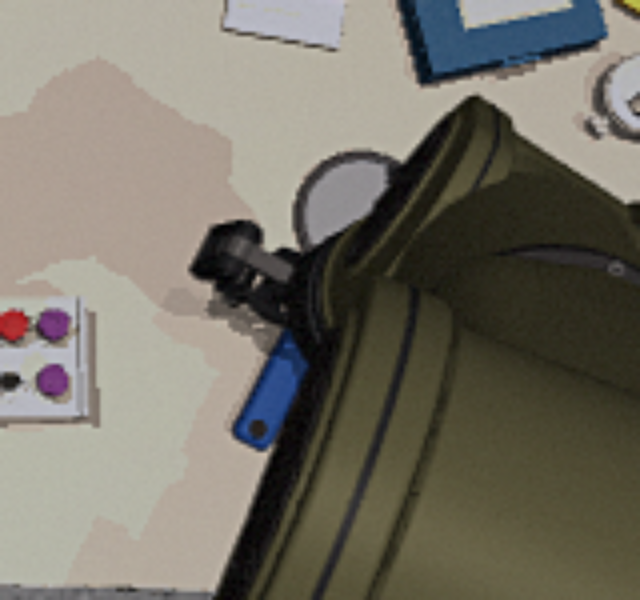

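Call:
{"op": "arm_command", "data": {"plan": [0.001,0,0.03,0,0,0,0.001,0,0.06,0,0,0,0.001,0,0.08,0,0,0,0.001,0,0.09,0,0,0,0.001,0,0.095,0,0,0]}}

```text
time_s: 2.55
tcp_pos: [0.4695, -0.2308, 0.0247]
tcp_rot: [-0.0, 0.972, -0.234, -0.0]
ft_force: [0.0, -0.5, 0.9]
gripper_width: 0.999
```

Call:
{"op": "arm_command", "data": {"plan": [0,0,0,0,0,0,0,0,0,0,0,0,0,0,0,0,0,0,0,0,0,0,0,0,0,0,0,0,0,0], "jaw": 0, "grip_force": 50}}

```text
time_s: 3.05
tcp_pos: [0.4702, -0.2306, 0.0262]
tcp_rot: [-0.0, 0.972, -0.234, 0.001]
ft_force: [0.1, 0.7, 5.8]
gripper_width: 0.241
```

Call:
{"op": "arm_command", "data": {"plan": [0,0,0,0,0,0,0,0,0,0,0,0,0,0,0,0,0,0,0,0,0,0,0,0,0,0,0,0,0,0]}}

```text
time_s: 3.55
tcp_pos: [0.4702, -0.2305, 0.0262]
tcp_rot: [-0.0, 0.972, -0.234, 0.001]
ft_force: [0.2, 0.9, 5.2]
gripper_width: 0.236
```

```bash
python3 rem.py 0.471 -0.2295 0.185 -27.3; python3 - <<'E'
from fit import *
p,d=grab_frame('scene'); cv2.imwrite('pics/s2.png',cv2.resize(p[150:300,340:500],None,fx=4,fy=4))
E
```

```text
t 3.55 pos [ 0.4702 -0.2305  0.0262] yaw -27.02062879143191 zaxis [ 0.0013 -0.0003 -1.    ] q [ 0.336   0.9488  0.0535  2.0097 -0.2365  0.1875 -1.4429] F [0.1588 0.8537 5.238 ] w 0.23639286875843812
shift [ 0.0005 -0.0013 -0.1588] turn [-0.0004 -0.0013  0.0049]
```

View pics/s2.png

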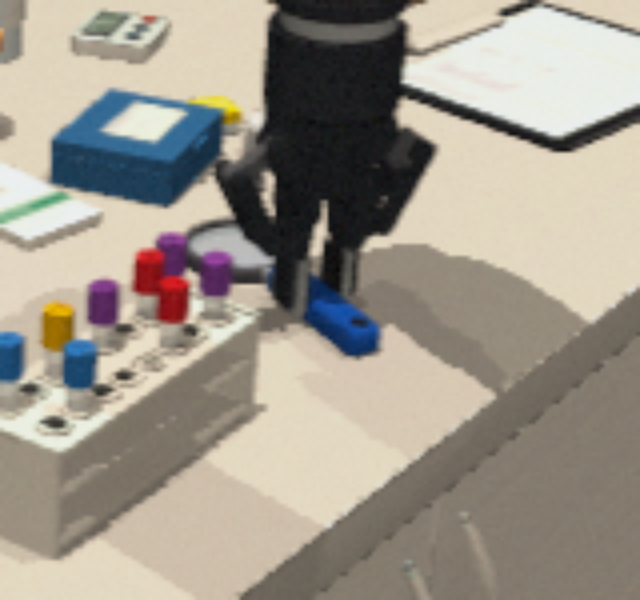

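Call:
{"op": "arm_command", "data": {"plan": [0,0,-0.01,0,0,0,0,0,-0.035,0,0,0,0,0,-0.07,0,0,0,0,0,-0.1,0,0,0,0,0,-0.12,0,0,0]}}

```text
time_s: 4.1
tcp_pos: [0.47, -0.2309, 0.1479]
tcp_rot: [0.0, 0.972, -0.234, 0.001]
ft_force: [0.7, -0.2, -1.6]
gripper_width: 0.242
```

Call:
{"op": "arm_command", "data": {"plan": [0,0,-0.015,0,0,0,0,0,-0.03,0,0,0,0,0,-0.04,0,0,0,0,0,-0.045,0,0,0,0,0,-0.045,0,0,0]}}

```text
time_s: 4.6
tcp_pos: [0.4698, -0.2306, 0.1908]
tcp_rot: [0.0, 0.972, -0.234, 0.0]
ft_force: [-0.2, 0.3, -2.1]
gripper_width: 0.239
```

```bash
python3 rem.py 0.457 0.238 0.19 -1.4; python3 - <<'E'
from fit import *
p,d=grab_frame('scene'); cv2.imwrite('pics/s3.png',cv2.resize(p[80:300,280:500],None,fx=2.7,fy=2.7))
for n in ('scene','top'):
    p,d=grab_frame(n)
    for r in silhouettes(n,'magnifier')[:2]:
        C=cloud(n,r['region'],d); print(n,r['conf'],r['position'],np.percentile(C,[5,50,95],0))
E
```

```text
t 4.6 pos [ 0.4698 -0.2306  0.1908] yaw -27.052461149116887 zaxis [ 0.0008 -0.0004 -1.    ] q [ 0.2665  0.6571  0.1663  1.9466 -0.194   0.5521 -1.4788] F [-0.2327  0.3305 -2.0892] w 0.23927960945244592
shift [-0.2245 -0.4115  0.0006] turn [ 0.0002 -0.0009 -0.4477]
scene 0.7 [408.1, 151.4] [[ 0.4193 -0.2953  0.166 ]
 [ 0.5243 -0.2341  0.1725]
 [ 0.5732 -0.1993  0.1829]]
top 0.94 [437.8, 246.9] [[ 0.4229 -0.2818  0.166 ]
 [ 0.5385 -0.2441  0.1729]
 [ 0.5741 -0.2046  0.1841]]
```

View pics/s3.png

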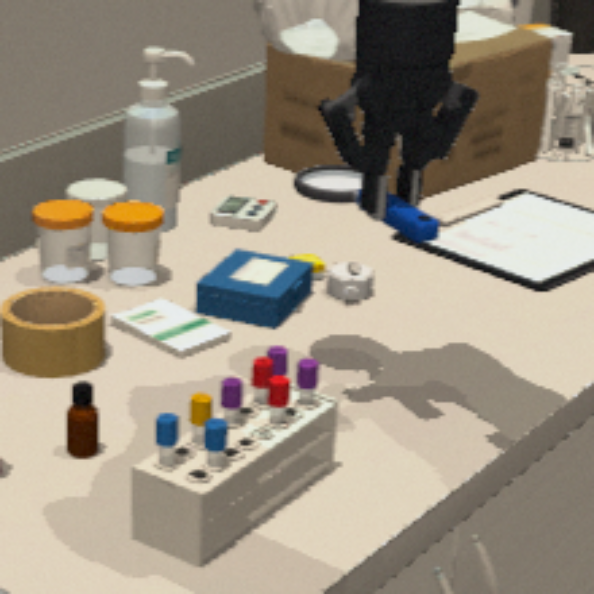

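Call:
{"op": "arm_command", "data": {"plan": [-0.01,-0.018,0,0,0,-0.02,-0.025,-0.046,0,0,0,-0.05,-0.043,-0.079,0,0,0,-0.09,-0.061,-0.112,0,0,0,-0.13,-0.079,-0.145,0,0,0,-0.165]}}

```text
time_s: 5.35
tcp_pos: [0.4649, -0.0642, 0.1899]
tcp_rot: [0.0, 0.988, -0.152, -0.0]
ft_force: [-0.2, -0.2, -1.7]
gripper_width: 0.241
```

```bash
python3 rem.py 0.457 0.238 0.19 -1.4
```

```text
t 5.35 pos [ 0.4649 -0.0642  0.1899] yaw -17.539570984273162 zaxis [-0.0006  0.     -1.    ] q [-0.058   0.607   0.1529  2.0987 -0.2011  0.4498 -1.6275] F [-0.2351 -0.2437 -1.6586] w 0.24115791563398858
shift [-0.0987 -0.2858 -0.0001] turn [ 0.0001  0.0006 -0.2817]
```

Call:
{"op": "arm_command", "data": {"plan": [-0.012,-0.034,0,0,0,-0.034,-0.024,-0.068,0,0,0,-0.068,-0.036,-0.103,0,0,0,-0.1,-0.046,-0.133,0,0,0,-0.13,-0.054,-0.155,0,0,0,-0.15]}}

```text
time_s: 5.85
tcp_pos: [0.4603, 0.1012, 0.1899]
tcp_rot: [-0.0, 0.997, -0.077, -0.0]
ft_force: [-0.2, -0.1, -1.3]
gripper_width: 0.243
```

```bash
python3 rem.py 0.457 0.238 0.19 -1.4
```

```text
t 5.85 pos [0.4603 0.1012 0.1899] yaw -8.795377603103551 zaxis [-0.0006  0.0006 -1.    ] q [-0.4175  0.6097  0.1639  2.0938 -0.2165  0.454  -1.8118] F [-0.2401 -0.061  -1.2995] w 0.24306755386138584
shift [-0.0242 -0.1347 -0.0001] turn [-0.0006  0.0006 -0.1291]
```

Call:
{"op": "arm_command", "data": {"plan": [-0.006,-0.033,0,0,0,-0.03,-0.012,-0.068,0,0,0,-0.065,-0.018,-0.1,0,0,0,-0.095,-0.022,-0.122,0,0,0,-0.118,-0.024,-0.135,0,0,0,-0.129]}}

```text
time_s: 6.35
tcp_pos: [0.4575, 0.2381, 0.1897]
tcp_rot: [-0.0, 1.0, -0.012, -0.0]
ft_force: [0.2, 0.5, -1.4]
gripper_width: 0.24
```

Call:
{"op": "arm_command", "data": {"plan": [0,0,0,0,0,0,0,0,0,0,0,0,0,0,0,0,0,0]}}

```text
time_s: 6.65
tcp_pos: [0.4582, 0.2335, 0.1902]
tcp_rot: [0.001, 1.0, -0.016, -0.0]
ft_force: [-0.1, -1.0, -1.6]
gripper_width: 0.243
```

```bash
python3 rem.py 0.457 0.238 0.19 -1.4;  cat > look.py <<'E'
from fit import *
import sys
k=sys.argv[1]
for n,(a,b,c,d_) in (('scene',(150,370,140,340)),('top',(190,310,110,260))):
    p,d=grab_frame(n); np.save(f'{n}{k}.npy',d); cv2.imwrite(f'pics/{n}f{k}.png',p)
    cv2.imwrite(f'pics/{n}{k}.png',cv2.resize(p[a:b,c:d_],None,fx=(3 if n=='scene' else 5)*.9,fy=(3 if n=='scene' else 5)*.9))
    for r in silhouettes(n,'magnifier')[:1]:
        C=cloud(n,r['region'],d); np.save(f'mag_{n}{k}.npy',r['region']); print(n,r['conf'],r['position'],np.percentile(C,[3,50,97],0))
E
python3 look.py 4
```

```text
t 6.65 pos [0.4582 0.2335 0.1902] yaw -1.7860654638596365 zaxis [-0.0004 -0.0016 -1.    ] q [-0.6734  0.651   0.1816  1.9719 -0.213   0.5377 -1.9466] F [-0.1235 -0.9913 -1.5887] w 0.24276188211996844
shift [-0.0014 -0.0045  0.0002] turn [ 0.0016  0.0003 -0.0067]
scene 0.66 [247.9, 230.0] [[0.4011 0.0961 0.0377]
 [0.5147 0.2416 0.1726]
 [0.6064 0.2682 0.1834]]
top 0.85 [185.7, 243.0] [[0.4079 0.1995 0.1681]
 [0.5298 0.2305 0.1729]
 [0.569  0.2623 0.1847]]
```

View pics/scene4.png

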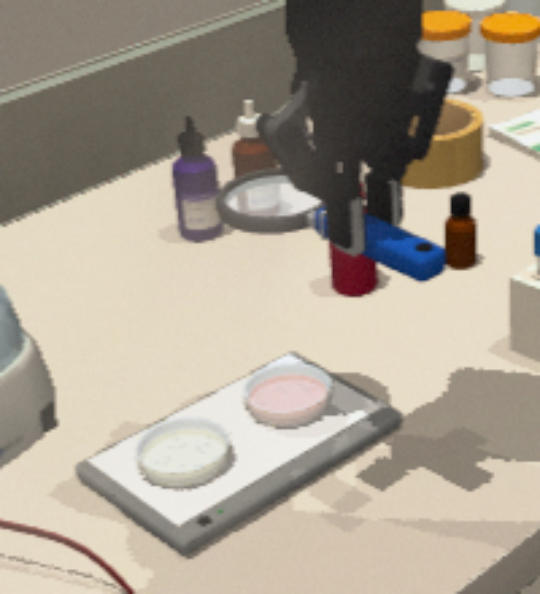

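View pics/top4.png

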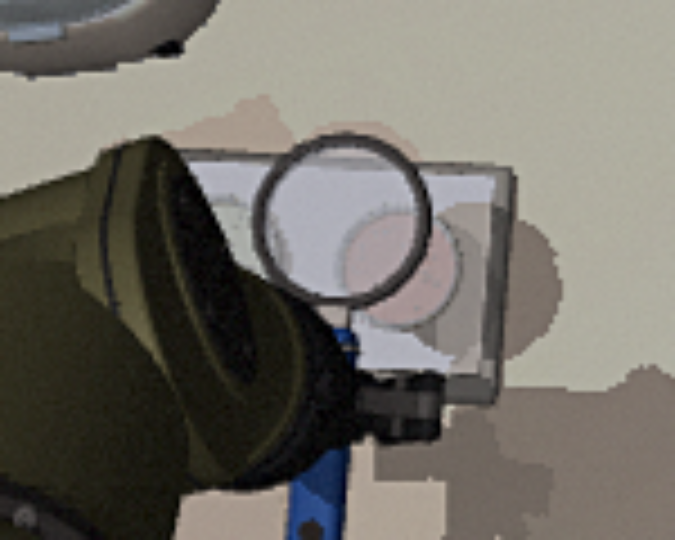

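```bash
cat > m.py <<'E'
from fit import *
L=rayz('top',(342/4.5+110-.4,220/4.5+190-.4),0.173);P=rayz('top',(399/4.5+110-.4,267/4.5+190-.4),0.029)
print('top lens',L,'pink',P)
H=rayz('top',(311/4.5+110-.4,529/4.5+190-.4),0.183);print('hole',H,'yaw',np.degrees(np.arctan2(*(L-H)[0,1::-1])))
L=rayz('scene',(273/2.7+140-.3,200/2.7+150-.3),0.172);P=rayz('scene',(288/2.7+140-.3,388/2.7+150-.3),0.0305)
print('scene lens',L,'pink',P)
E
python3 m.py
```

```text
top lens [[0.5381 0.231  0.173 ]] pink [[0.5376 0.2348 0.029 ]]
hole [[0.4094 0.234  0.183 ]] yaw -1.3517027571868494
scene lens [[0.5369 0.2377 0.172 ]] pink [[0.5383 0.2377 0.0305]]
```

```bash
python3 - <<'E'
import cv2
p=cv2.imread('pics/scenef4.png');cv2.imwrite('pics/z5.png',cv2.resize(p[200:320,210:310],None,fx=5,fy=5,interpolation=cv2.INTER_CUBIC))
E
```

```text
(no output)
```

View pics/z5.png

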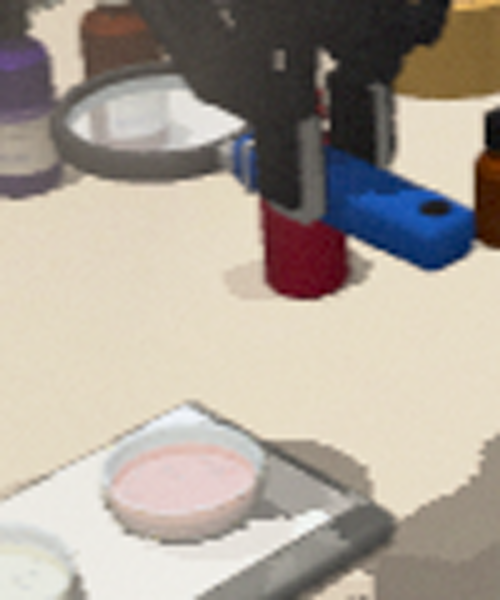

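Call:
{"op": "arm_command", "data": {"plan": [0,0,0.02,0,0,0,0,0,0.04,0,0,0,0,0,0.055,0,0,0,0,0,0.065,0,0,0,0,0,0.07,0,0,0]}}

```text
time_s: 7.35
tcp_pos: [0.4579, 0.2352, 0.1196]
tcp_rot: [0.0, 1.0, -0.014, -0.0]
ft_force: [-0.5, 0.1, -1.0]
gripper_width: 0.241
```

```bash
python3 rem.py 0.4575 0.2355 0.089 -1.4; python3 look.py 6; python3 rem.py 0.4575 0.2355 0.089 -1.4
```

```text
t 7.35 pos [0.4579 0.2352 0.1196] yaw -1.6413655261539515 zaxis [-0.0008 -0.0006 -1.    ] q [-0.6396  0.7722  0.125   2.0162 -0.2437  0.3681 -1.9213] F [-0.5256  0.1468 -1.0282] w 0.24147554779660924
shift [-0.0004 -0.0003  0.0306] turn [ 0.0006  0.0007 -0.0042]
scene 0.39 [230.1, 323.9] [[0.4783 0.2005 0.007 ]
 [0.5062 0.2977 0.0157]
 [0.5868 0.3711 0.0183]]
top 0.77 [193.5, 251.5] [[0.4059 0.202  0.0975]
 [0.5297 0.2326 0.1025]
 [0.5687 0.2646 0.1142]]
t 7.55 pos [0.4584 0.2357 0.1207] yaw -1.6228821132583553 zaxis [ 0.0008  0.0003 -1.    ] q [-0.6403  0.7701  0.1256  2.0153 -0.2436  0.3692 -1.9214] F [-0.4849  0.093  -1.7422] w 0.24194212401825896
shift [-0.001   0.0002  0.0317] turn [-0.0003 -0.0008 -0.0039]
```

View pics/scene6.png

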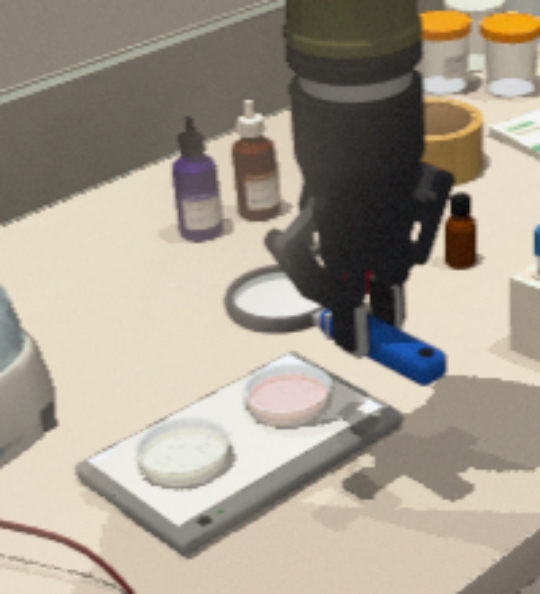

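View pics/top6.png

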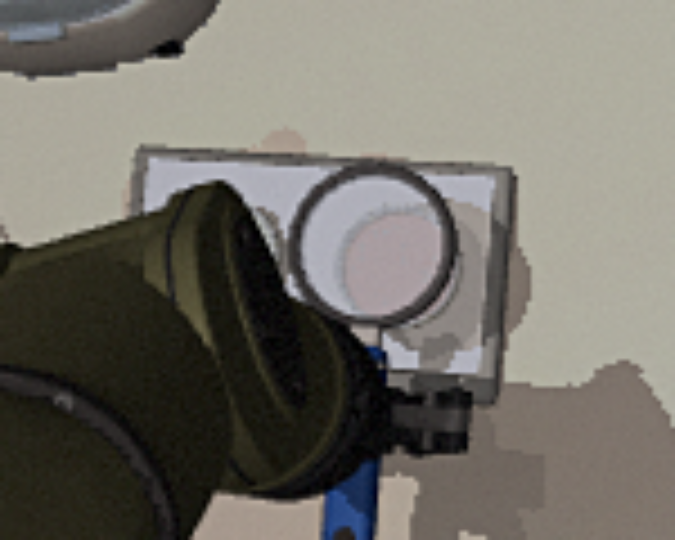

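Call:
{"op": "arm_command", "data": {"plan": [0,0,0.01,0,0,0,0,0,0.02,0,0,0,0,0,0.027,0,0,0,0,0,0.031,0,0,0,0,0,0.032,0,0,0]}}

```text
time_s: 8.05
tcp_pos: [0.4577, 0.2354, 0.0875]
tcp_rot: [0.0, 1.0, -0.014, -0.001]
ft_force: [-0.2, -0.3, -2.1]
gripper_width: 0.241
```

```bash
python3 look.py 7; python3 rem.py 0.4575 0.2355 0.089 -1.4
```

```text
scene 0.47 [368.2, 251.4] [[ 0.4267 -0.1083  0.0022]
 [ 0.4449  0.0024  0.0582]
 [ 0.4847  0.0703  0.0965]]
top 0.97 [194.8, 252.0] [[0.4048 0.2014 0.0645]
 [0.5297 0.2327 0.0705]
 [0.5693 0.2655 0.0829]]
t 8.25 pos [0.4582 0.2357 0.0884] yaw -1.6157138471515724 zaxis [ 0.0004  0.0001 -1.    ] q [-0.6246  0.8287  0.0998  2.0274 -0.2536  0.2965 -1.9131] F [-0.8341 -0.7823 -1.7185] w 0.24298062590624991
shift [-0.0007  0.0002 -0.0006] turn [-0.0001 -0.0004 -0.0038]
```

View pics/scene7.png

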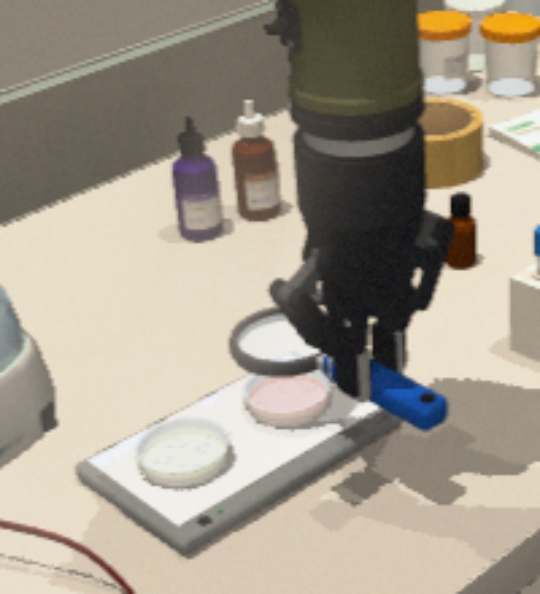

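View pics/top7.png

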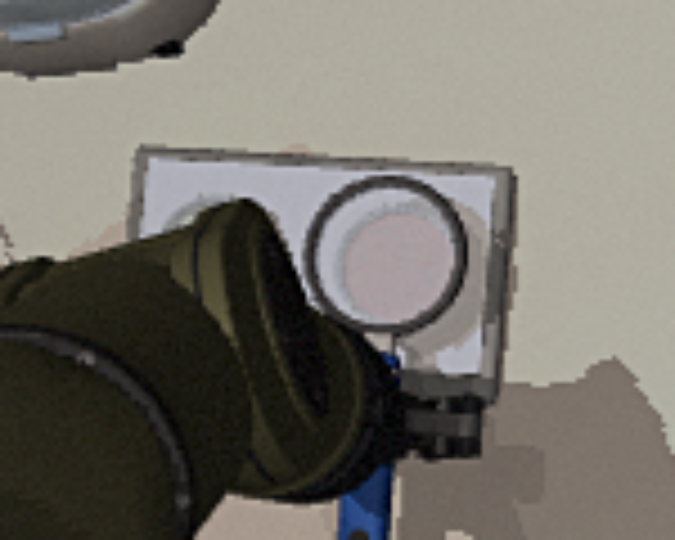

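```bash
python3 - <<'E'
from fit import *
p=cv2.imread('pics/topf7.png').astype(int); d=np.load('top7.npy')
vv,uu=np.indices(d.shape); W=world('top',np.c_[uu.ravel(),vv.ravel()],d.ravel()).reshape(480,640,3)
m=np.zeros(d.shape,bool); m[226:264,176:215]=1
m&=(W[...,2]>.058)&(W[...,2]<.08)&(W[...,0]>.495)
Q=W[m]; v,u=np.nonzero(m)
X=rayz('top',np.c_[u,v],0.0705)[:,:2]
A=np.c_[Q[:,:2]-[.537,.236],np.ones(len(Q))]; c=np.linalg.lstsq(A,Q[:,2],rcond=None)[0]; print('plane',c,len(Q))
dk=m&(p.max(2)<100); v,u=np.nonzero(dk); X=rayz('top',np.c_[u,v],0.0705)[:,:2]
(x,y),r=cv2.minEnclosingCircle((X*1000).astype(np.float32)); print('encl',x,y,r,len(v))
A=np.c_[2*X,np.ones(len(X))]; s=np.linalg.lstsq(A,(X**2).sum(1),rcond=None)[0]; print('ring fit',s[:2],np.sqrt(s[2]+s[:2]@s[:2]))
# pink
p0=cv2.imread('pics/top0.png'); L=cv2.cvtColor(p0,cv2.COLOR_BGR2LAB).astype(int)
q=np.zeros(d.shape,bool);q[228:272,178:222]=1;q&=(L[...,1]>133);v,u=np.nonzero(q)
X=rayz('top',np.c_[u,v],0.027)[:,:2];print('pink',X.mean(0),cv2.minEnclosingCircle((X*1000).astype(np.float32)),len(v))
print(rayz('top',(386/4.5+109.6,255/4.5+189.6),.0705))
E
```

```text
plane [-0.0026 -0.0035  0.0698] 1028
encl 536.9227294921875 233.1022186279297 37.69187927246094 264
ring fit [0.5373 0.2329] 0.03478973739419418
pink [0.5379 0.2356] ((537.6414794921875, 235.2201690673828), 25.74839210510254) 379
[[0.5376 0.2328 0.0705]]
```

Call:
{"op": "arm_command", "data": {"plan": [0,-0.001,0,0,0,0,0,-0.002,0,0,0,0,0,-0.002,0,0,0,0,0,-0.002,0,0,0,0,0,-0.002,0,0,0,0]}}

```text
time_s: 8.75
tcp_pos: [0.4581, 0.2376, 0.0883]
tcp_rot: [0.0, 1.0, -0.014, 0.0]
ft_force: [-0.9, 0.3, -0.1]
gripper_width: 0.244
```

Call:
{"op": "arm_command", "data": {"plan": [0,0,0,0,0,0,0,0,0,0,0,0,0,0,0,0,0,0,0,0,0,0,0,0,0,0,0,0,0,0]}}

```text
time_s: 9.25
tcp_pos: [0.4581, 0.2376, 0.0883]
tcp_rot: [0.0, 1.0, -0.014, 0.0]
ft_force: [-0.0, -1.0, -1.1]
gripper_width: 0.244
```

```bash
python3 look.py 8; python3 rem.py 0.4575 0.2375 0.089 -1.4; python3 -c "
from station import *
print(state()['dq'].round(4)); print(job_done())"
```

```text
scene 0.59 [246.7, 285.6] [[0.4015 0.2263 0.0642]
 [0.5124 0.2467 0.0711]
 [0.5706 0.2721 0.0813]]
top 0.7 [194.2, 252.8] [[0.4066 0.204  0.065 ]
 [0.5297 0.2345 0.071 ]
 [0.5691 0.2673 0.0824]]
t 9.45 pos [0.4581 0.2376 0.0883] yaw -1.6168471391415618 zaxis [-0.     -0.0001 -1.    ] q [-0.6284  0.8296  0.1008  2.0248 -0.2546  0.2989 -1.9156] F [-0.6725  1.6432 -1.0804] w 0.2415567139972303
shift [-0.0006  0.0001 -0.0007] turn [ 0.0001 -0.     -0.0038]
[-0.0009 -0.0002  0.0008  0.0006 -0.      0.0001  0.0002]
the job is handed in; nothing more can be done
None
```

I gripped the magnifier by its handle, lifted the lens to about 0.165 m (above the tube caps) and carried it over the rack. I then lowered it over the pink dish and handed the job in at 9.45 s, still holding it.

**Last checks:**
- **Position:** In the top camera the lens centre was about 2.5 mm from the dish centre, so I shifted it 2 mm towards the dish. After that I checked only the arm's reported position, which moved by 2 mm, and did not fit the lens again.
- **Height and level:** The underside is about 30 mm above the cover, and the frame was level to under 0.01 rad.
- **Handle:** It points to the pad's front edge. The tool was at -1.6° and the pad at about -1.2° to -1.6°.
- **Steadiness:** Joint speeds were about 0.001 rad/s or less, with the grip still holding.
- **Other objects:** I saw no contact or movement of the dishes, rack or bottles in the pictures, but did not measure their positions again. The red bottle was hidden behind the gripper in the last pictures I viewed.

**Disagreements:** The two cameras disagreed by about 3–4 mm sideways in absolute position. I used the lens-to-dish offset within the top camera, so this should mostly cancel. The network also mistook other objects for the magnifier in two scene pictures, and I ignored those.

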